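Sweep the clothes pegs into the tray

TASK

Three wooden clothes pegs are scattered on the worktop. Sweep all three with the fingers along the worktop and through the open mouth of the low steel tray, until every peg lies wholly inside it, past the front edge of its floor. Do not pick any peg up, and leave the tape roll, the garlic and the lemon among them where they are.

Things in the scene. Friction and masses are not known exactly. Their poses are not given: they have to be found in the camera images.
- peg_tray: low steel tray like a dustpan, fixed. Origin: underside, centre of inner floor. Open mouth on its -x side: floor, 2.5 mm above the worktop, runs flat from its front edge at x = -80 mm to the back wall at x = +80 mm; before it a bevelled lip 14 mm long ramps up from the worktop. Inner side walls at y = -100 and +100 mm. Walls 5 mm thick, 44 mm high (31 mm at the front corners)
- peg_1: plain wooden clothes peg lying on its side, 72 mm long (its y axis), 15 mm wide (x), 12 mm high, 15 g, slides easily; origin at the centre of its underside
- peg_1_end_a (a point): centre of the +y end of peg_1, 6 mm up
- peg_1_end_b (a point): centre of the -y end of peg_1, 6 mm up
- peg_2: plain wooden clothes peg lying on its side, 72 mm long (its y axis), 15 mm wide (x), 12 mm high, 15 g, slides easily; origin at the centre of its underside
- peg_2_end_a (a point): centre of the +y end of peg_2, 6 mm up
- peg_2_end_b (a point): centre of the -y end of peg_2, 6 mm up
- peg_3: plain wooden clothes peg lying on its side, 72 mm long (its y axis), 15 mm wide (x), 12 mm high, 15 g, slides easily; origin at the centre of its underside
- peg_3_end_a (a point): centre of the +y end of peg_3, 6 mm up
- peg_3_end_b (a point): centre of the -y end of peg_3, 6 mm up
- tape_roll: roll of tan tape lying flat, 98 mm across, 25 mm high, among the pegs; loose, to be left alone; origin at the underside (centre of the whole outline)
- garlic: garlic bulb, 60 mm across, 58 mm high, among the pegs; loose, to be left alone; origin at the underside (centre of the whole outline)
- lemon: lemon, 71 x 53 mm, 51 mm high, near the pegs; loose, to be left alone; origin at the underside (centre of the whole outline)

How it is judged:
At the end, for the whole second after the job is handed in: Both ends of all three pegs (centres of the end faces) are past the front edge of the tray's floor and between its walls; each peg's underside is less than 25 mm and both ends less than 45 mm above the worktop; pegs at rest (under 20 mm/s); every bystander within 20 mm of its start (x of peg_1_end_a in the frame of peg_tray between -0.08 and 0.082 m and y of peg_1_end_a in the frame of peg_tray between -0.102 and 0.102 m and height (world z) of each of peg_1_end_a, peg_1_end_b, peg_2_end_a, peg_2_end_b, peg_3_end_a, peg_3_end_b below 0.045 m and x of peg_1_end_b in the frame of peg_tray between -0.08 and 0.082 m and y of peg_1_end_b in the frame of peg_tray between -0.102 and 0.102 m and height (world z) of each of peg_1, peg_2, peg_3 below 0.025 m and linear speed of each of peg_1, peg_2, peg_3 below 0.02 m/s and x of peg_2_end_a in the frame of peg_tray between -0.08 and 0.082 m and y of peg_2_end_a in the frame of peg_tray between -0.102 and 0.102 m and x of peg_2_end_b in the frame of peg_tray between -0.08 and 0.082 m and y of peg_2_end_b in the frame of peg_tray between -0.102 and 0.102 m and x of peg_3_end_a in the frame of peg_tray between -0.08 and 0.082 m and y of peg_3_end_a in the frame of peg_tray between -0.102 and 0.102 m and x of peg_3_end_b in the frame of peg_tray between -0.08 and 0.082 m and y of peg_3_end_b in the frame of peg_tray between -0.102 and 0.102 m and distance of each of tape_roll, garlic, lemon from where it was at the start of the episode below 0.02 m); the robot touches nothing.
It fails at once if a peg was picked up: raised more than 18 mm outside the tray, or 30 mm anywhere (height (world z) of any of peg_1, peg_2, peg_3 above 0.03 m or (height (world z) of peg_1 above 0.018 m and x of peg_1 in the frame of peg_tray below -0.1 m) or (height (world z) of peg_2 above 0.018 m and x of peg_2 in the frame of peg_tray below -0.1 m) or (height (world z) of peg_3 above 0.018 m and x of peg_3 in the frame of peg_tray below -0.1 m)).
It fails at once if a bystander was moved more than 20 mm (distance of any of tape_roll, garlic, lemon from where it was at the start of the episode above 0.02 m).
It also fails if it takes over 64 s, if anything falls off the work surface, if the arm or the gripper's body presses on something with over 40 N, if the wrist force passes 120 N, or if a joint passes its speed limit or range.

ROBOT

A 6-joint arm with a two-finger parallel gripper is mounted at the origin on a cart in front of the work surface, level with it; the furniture and walls round the work are solid. World frame = base frame: x ahead of the robot, y to its left, z up, the work surface at z = 0. Lengths are in m, angles in rad, forces in N, time in s.
With the tool pointing down it reaches from about 0.3 to 0.775 m from the base axis. Payload 14.6 kg.
Tool frame: the origin (TCP) lies between the finger pads; the fingertips stand ctrl.tip_extent ahead of it and the grasp point (between the pads) lies 3 mm ahead of it (ctrl.tip_extent is the distance from the TCP to the fingertips, in m); z points along the fingers, y is the line along which they close (so a half turn about z gives the same grasp; the last joint's range is limited). The gripper opens to 94 mm and grips with 3 to 60 N. Pads are 16 mm wide; open, the fingers measure 119 mm over their backs; the gripper's body (75 mm by 177 mm) begins 78 mm behind the grasp point.
Start: joints at [-1.222, 0.3, 1.521, -0, 1.321, -0.067], TCP at [0.222, -0.503, 0.227] pointing down, gripper open.
Joint ranges: [-3.03, 3.03], [-0.79, 2.21], [0.23, 2.52], [-1.04, 4.18], [0, 3.07], [-2.55, 2.55]. Speed limits (rad/s): [2.22, 2.22, 2.57, 3.14, 3.14, 3.14].

INTERFACE

Orientations are given as [roll, pitch, yaw] about the fixed x, y, z axes, in that order (R = Rz(yaw) Ry(pitch) Rx(roll)).
In Python, from station import ctrl gives the robot as it stands.
- The arm moves only by the tool shift_gripper, called after "Request:" in YAML: its name, and indented under it one key for each argument. Schema: {"type":"object","properties":{"plan":{"type":"array","items":{"type":"object","properties":{"d":{"type":"array","items":{"type":"number"},"minItems":3,"maxItems":3},"rot":{"type":"array","items":{"type":"number"},"minItems":3,"maxItems":3}},"additionalProperties":false},"minItems":1,"maxItems":10},"aperture":{"type":"number"},"squeeze":{"type":"number"},"only":{"type":"string"},"quiet":{"type":"boolean"},"lines":{"type":"string"}},"required":["plan"],"additionalProperties":false}. plan is a list of rows, 1 to 10 of them, each an object with the fields d (a list: dx, dy, dz in shares of the most that a row can go, 1 being 50 mm), rot (a list: a rotation vector rx, ry, rz in units of 0.05 rad); a field left out counts as zero; each row shifts and turns the commanded pose from where the row before left it, along the tool's axes as they then stand; what a row does not reach is not made up. A row lasts 1/10 s, in which the tool goes at most 0.05 m and 0.15 rad, less where a joint would pass 70% of its speed; a pose out of reach is approached as far as the arm can. aperture is the finger opening in m, set as the call begins (left out keeps the last). The fingers move at their own pace and stop on an object; squeeze is the grip in N (left out, the last holds). Time passes only in rows, so rows that do not move let the fingers close. The tool returns the time, the measured TCP pose, the force, the opening and the grip force at its end. only (a regular expression) keeps the lines of the reply that match it, lines (a string "A,B") keeps lines A to B, and quiet returns only ok. Input that does not fit is refused with a message, and nothing moves.
- ctrl.get_obs(): the state, without advancing time (a new reading comes with each control period).
- ctrl.camera(name): name is "side" or "top"; returns a dict with "pixels" (384x512x3 uint8, blue, green, red), "fx", "fy", "cx", "cy" (pixels), "extrinsics" (4x4, takes a point from camera to world coordinates). Camera axes: x right, y up, looking along -z (the intrinsics and any distortion apply to the point x, -y, -z); pixel columns grow to the right and rows downward; lengths in m; the calibration is good to about 2 mm. A picture is of the moment at which its call begins. There is no depth.
- ctrl.hand_in(): hands the job in; it is judged then, once.
The state is a dict: "time_s": time; "qpos": joint angles; "joint_vel": joint speeds; "tau": joint torques, N m; "ee_pos": TCP position; "eef_rot": TCP orientation; "force": force on the tool from outside, world axes, zero at the start; "moment": the same for the moment, N m; "grip_width": finger opening in m; "grip_force": force on a finger pad.
Only numpy, scipy, OpenCV 4.12 (cv2) and the standard library are available. Lean on these libraries where they do the work, as an engineer would, in place of code of your own. Each camera call takes 0.05 s, during which the arm holds its last target. There are 200 camera calls.

## Working session

There is one attempt and no reset: what is moved stays moved. The work goes in short steps, Python scripts to look and compute and a tool call to move; the robot and the scene stay as the last step left them, time stands still between calls to the robot, and variables do not carry over. Pictures are saved under pics/ and viewed, at most 10 in all, crops included, and the job is handed in when it is done.

```bash
ls; mkdir -p pics
```

Run:
```python
from station import ctrl
import cv2
o=ctrl.get_obs(); print(o['time_s'],o['ee_pos'],o['eef_rot'],ctrl.tip_extent)
for n in('top','side'):
    c=ctrl.camera(n); cv2.imwrite(f'pics/{n}0.png',c['pixels'])
    print(n,c['fx'],c['fy'],c['cx'],c['cy'],c['extrinsics'].tolist() if hasattr(c['extrinsics'],'tolist') else c['extrinsics'],[k for k in c])
```

```text
pics
station.py
0.0 [ 0.22207235 -0.50289192  0.22688485] [-3.14040947e+00 -7.04084677e-05  4.15813502e-01] 0.022
top 359.3261729372029 359.3261729372029 255.99797391410792 190.33576926365336 [[0.0020516511717647004, 0.9917807938095891, -0.12793219984777304, 0.42225950981124155], [-0.9999519761081944, 0.0008087041845453792, -0.009766855935191082, 0.013538767538529022], [-0.009583120827072703, 0.127946094227073, 0.9917348238149402, 0.899300551979514], [0.0, 0.0, 0.0, 1.0]] ['pixels', 'fx', 'fy', 'cx', 'cy', 'extrinsics']
side 390.1587596114885 390.1587596114885 257.5844547663442 192.64912452456304 [[-0.9711227102252667, 0.13236189359448858, -0.19849687858707962, 0.3328807928491351], [-0.238234518331721, -0.4931928296425238, 0.8366631024877654, 0.8677203478853807], [0.012845075320350034, 0.859791347893942, 0.5104839293520734, 0.5573685010689232], [0.0, 0.0, 0.0, 1.0]] ['pixels', 'fx', 'fy', 'cx', 'cy', 'extrinsics']
```

View pics/top0.png

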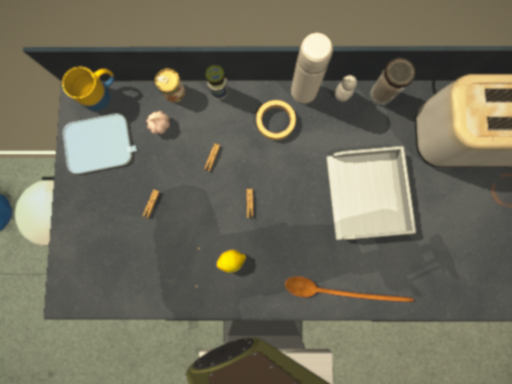

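View pics/side0.png

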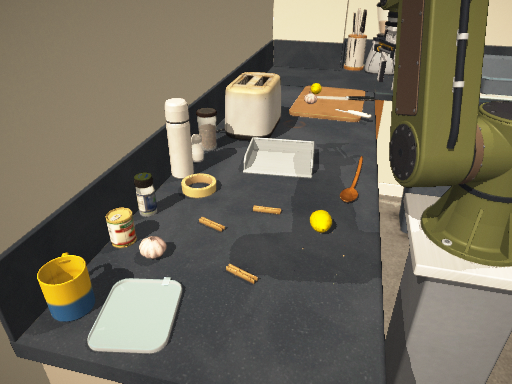

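The top view shows the pegs near (213,157), (151,204) and (250,203). The tape is at (276,120), the garlic at (158,122) and the lemon at (231,261). The tray's mouth faces image-left (+y), at column ~330 and rows 155–240.

Create h.py:
```python
import numpy as np, cv2
from station import ctrl
def ray(c,u,v,z):
    E=np.array(c['extrinsics']); d=E[:3,:3]@np.array([(u-c['cx'])/c['fx'],-(v-c['cy'])/c['fy'],-1.])
    o=E[:3,3]; return (o+d*(z-o[2])/d[2])[:2]
def proj(c,p):
    E=np.array(c['extrinsics']); q=E[:3,:3].T@(np.array(p)-E[:3,3]); return c['cx']+c['fx']*q[0]/-q[2], c['cy']+c['fy']*q[1]/q[2]
def blobs(c,z=.01):
    h=cv2.cvtColor(c['pixels'],cv2.COLOR_BGR2HSV)
    m=cv2.inRange(h,(8,80,70),(25,255,255)); m[:,:60]=0; m[:60]=0; m[325:]=0
    for k in cv2.findContours(m,cv2.RETR_EXTERNAL,cv2.CHAIN_APPROX_NONE)[0]:
        a=cv2.contourArea(k)
        if a<25: continue
        P=np.array([ray(c,u,v,z) for u,v in k[:,0]],np.float32)*1000
        r=cv2.minAreaRect(P); b=cv2.boxPoints(r)
        e=b-np.roll(b,-1,0); i=np.argmax((e**2).sum(1)); d=e[i]
        print('area',a,'px',k[:,0].mean(0).round(),'mm',np.round(r[0]),'size',np.round(r[1]),'ends',np.round(r[0]+d/2),np.round(r[0]-d/2),'yaw-of-long',round(np.degrees(np.arctan2(d[1],d[0]))))
def top(n=None,z=.01):
    c=ctrl.camera('top')
    if n: cv2.imwrite(f'pics/{n}.png',c['pixels'])
    blobs(c,z); return c
```

Run:
```python
from h import *
c=top()
im=c['pixels']
print('lemon',ray(c,231,261,.025),'garlic',ray(c,158,122,.03),'tape',ray(c,276,120,.02))
a=cv2.resize(im[140:250,315:425],None,fx=5,fy=5,interpolation=cv2.INTER_CUBIC); cv2.imwrite('pics/tray.png',a)
```

```text
area 1025.0 px [348. 293.] mm [ 299. -200.] size [309.  50.] ends [ 293. -355.] [305. -45.] yaw-of-long -92
area 527.5 px [231. 261.] mm [364.  85.] size [63. 61.] ends [350.  56.] [378. 113.] yaw-of-long -116
area 206.0 px [151. 203.] mm [505. 285.] size [21. 73.] ends [471. 297.] [539. 272.] yaw-of-long 159
area 196.0 px [249. 202.] mm [507.  38.] size [72. 17.] ends [471.  38.] [543.  39.] yaw-of-long -180
area 49.5 px [495. 195.] mm [ 526. -570.] size [53. 15.] ends [ 501. -579.] [ 551. -561.] yaw-of-long -160
area 192.5 px [212. 157.] mm [623. 135.] size [20. 75.] ends [588. 148.] [657. 121.] yaw-of-long 159
area 254.5 px [157. 122.] mm [713. 274.] size [55. 55.] ends [694. 254.] [732. 293.] yaw-of-long -133
area 1265.5 px [275. 119.] mm [719. -29.] size [102. 106.] ends [666. -28.] [772. -29.] yaw-of-long 180
area 100.5 px [387.  85.] mm [ 810. -315.] size [50. 30.] ends [ 791. -331.] [ 829. -298.] yaw-of-long -138
area 3657.0 px [487. 109.] mm [ 744. -549.] size [162. 210.] ends [ 639. -542.] [ 849. -556.] yaw-of-long 176
area 698.0 px [170.  84.] mm [815. 244.] size [100.  66.] ends [777. 213.] [854. 276.] yaw-of-long -140
area 1339.5 px [87. 82.] mm [822. 471.] size [122. 114.] ends [798. 415.] [845. 528.] yaw-of-long -113
area 65.5 px [394.  67.] mm [ 858. -339.] size [42. 72.] ends [ 829. -317.] [ 887. -361.] yaw-of-long 143
lemon [0.36440028 0.08165471] garlic [0.70697235 0.26820014] tape [ 0.7151535  -0.02804112]
```

View pics/tray.png

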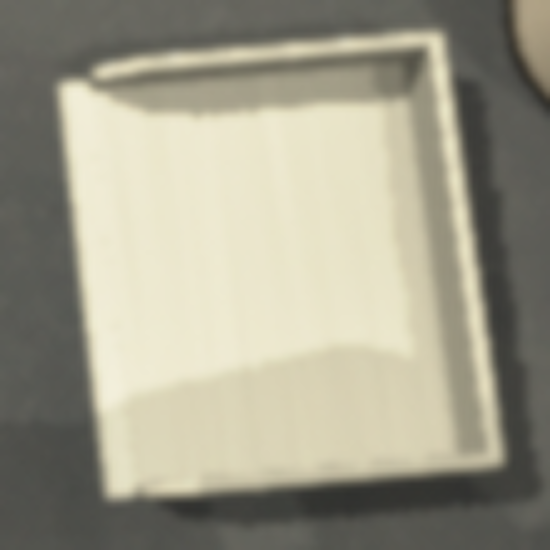

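The crop shows the lip's front corners at full-image pixels (326.6,157) and (336.4,239.4). The back outer rim corners are at (403.6,146) and (416,233).

Run:
```python
from h import *
c=ctrl.camera('top')
a,b=ray(c,326.6,157,0),ray(c,336.4,239.4,0)
d,e=ray(c,403.6,146,.044),ray(c,416,233,.044)
print(a,b,d,e,'w',np.linalg.norm(a-b),np.linalg.norm(d-e))
m1=(a+b)/2;m2=(d+e)/2;v=m2-m1;print('mid',m1,m2,'len',np.linalg.norm(v))
X=v/np.linalg.norm(v); print('X',X,np.degrees(np.arctan2(X[1],X[0])))
w=(a-b)+(d-e);print('perp',np.degrees(np.arctan2(w[1],w[0])))
print('origin from front',m1+X*.094,'from back',m2-X*.085)
```

```text
[ 0.62410065 -0.15742095] [ 0.416007  -0.1768324] [ 0.64147503 -0.33637983] [ 0.43163783 -0.35489859] w 0.20899706224024975 0.21065278225718198
mid [ 0.52005383 -0.16712668] [ 0.53655643 -0.34563921] len 0.17927369696658266
X [ 0.09205253 -0.99575415] -84.7183013112227
perp 5.185794667976196
origin from front [ 0.52870677 -0.26072757] from back [ 0.52873196 -0.2610001 ]
```
Tray: origin (0.5287,-0.261), X dir = -84.8° , local Y dir = X rotated 90 = +5.2° → world (0.9957,0.092). Mouth floor front edge at x_local=-80.

The manual's scale: shifts go in shares of 50 mm and turns go in units of 0.05 rad. Converting my numbers, -0.15 rad is -3.

Request:
shift_gripper:
  plan:
    - {"rot":[0, 0, -3]}
    - {"rot":[0, 0, -3]}
    - {"rot":[0, 0, -3]}
    - {"rot":[0, 0, -3]}
    - {"rot":[0, 0, -3]}
    - {"rot":[0, 0, -3]}
    - {"rot":[0, 0, -3]}
    - {"rot":[0, 0, -2.1]}
    - {}
  aperture: 0.04

```text
time_s: 1.1
ee_pos: [0.2221, -0.5031, 0.2273]
eef_rot: [-3.141, -0.0, 1.572]
force: [0.3, 1.1, -0.1]
grip_width: 0.0401
grip_force: 0.0
```

Request:
shift_gripper:
  plan:
    - {"d":[0.8, 0.4, 0]}
    - {"d":[0.8, 0.4, 0]}
    - {"d":[0.8, 0.4, 0]}
    - {"d":[0.8, 0.4, 0]}
    - {"d":[0.8, 0.4, 0]}
    - {"d":[0.8, 0.4, 0]}
    - {"d":[0.8, 0.4, 0]}
    - {"d":[0.8, 0.4, 0]}
    - {"d":[0.8, 0.4, 0]}
    - {"d":[0.8, 0.4, 0]}

```text
time_s: 2.1
ee_pos: [0.4226, -0.1013, 0.2276]
eef_rot: [3.141, 0.0, 1.567]
force: [0.3, -0.4, -0.1]
grip_width: 0.0395
grip_force: 0.0
```

Request:
shift_gripper:
  plan:
    - {"d":[0.8, 0.4, 0]}
    - {"d":[0.8, 0.4, 0]}
    - {"d":[0.8, 0.4, 0]}
    - {"d":[0.8, 0.4, 0]}
    - {"d":[0.46, 0.1, 0.8]}
    - {"d":[0, 0, 0.8]}
    - {"d":[0, 0, 0.8]}
    - {}

```text
time_s: 2.9
ee_pos: [0.5047, 0.0798, 0.1032]
eef_rot: [-3.133, 0.001, 1.568]
force: [0.2, -0.0, 1.4]
grip_width: 0.0398
grip_force: 0.0
```

Scaled: 0.015 m is 0.3, 0.03 m is 0.6.

Request:
shift_gripper:
  plan:
    - {"d":[0, 0.04, 0.6]}
    - {"d":[0, 0, 0.6]}
    - {"d":[0, 0, 0.3]}
    - {}
    - {}

```text
time_s: 3.4
ee_pos: [0.5102, 0.0798, 0.0343]
eef_rot: [3.14, -0.0, 1.569]
force: [0.6, 0.3, -0.4]
grip_width: 0.0404
grip_force: 0.0
```

Request:
shift_gripper:
  plan:
    - {"d":[-0.2, 0, 0]}
    - {"d":[-0.2, 0, 0]}
    - {"d":[-0.2, 0, 0]}
    - {"d":[-0.3, 0, 0]}
    - {"d":[-0.3, 0, 0]}
    - {"d":[-0.3, 0, 0]}
    - {"d":[-0.3, 0, 0]}
    - {"d":[-0.3, 0, 0]}
    - {"d":[-0.3, 0, 0]}
    - {"d":[-0.2, 0, 0]}

```text
time_s: 4.4
ee_pos: [0.5093, -0.0519, 0.0327]
eef_rot: [3.141, 0.0, 1.57]
force: [-0.3, 2.7, 4.9]
grip_width: 0.04
grip_force: 3.0
```

```bash
python3 -c "from h import *;top()" | head -4
```

```text
area 342.0 px [378. 297.] mm [ 279. -270.] size [168.  15.] ends [ 272. -354.] [ 286. -187.] yaw-of-long -95
area 60.5 px [234. 298.] mm [275.  74.] size [  7. 123.] ends [335.  60.] [215.  87.] yaw-of-long -13
area 530.5 px [231. 261.] mm [364.  84.] size [65. 61.] ends [350.  55.] [378. 113.] yaw-of-long -116
area 201.5 px [150. 203.] mm [505. 285.] size [20. 73.] ends [471. 298.] [539. 272.] yaw-of-long 159
```

Run:
```python
from h import *
o=ctrl.get_obs();print(o['ee_pos'],o['force'],o['grip_force'])
a=ctrl.camera('side')['pixels'];b=ctrl.camera('top')['pixels']
f=lambda x:cv2.resize(x,(400,300),interpolation=cv2.INTER_CUBIC)
cv2.imwrite('pics/s1.png',np.hstack([f(a[120:270,180:380]),f(b[120:270,180:380])]))
```

```text
[ 0.5092521  -0.05278131  0.0326988 ] [ 0.19407027 -0.79762601  4.73277948] 2.348617692478001
```

View pics/s1.png

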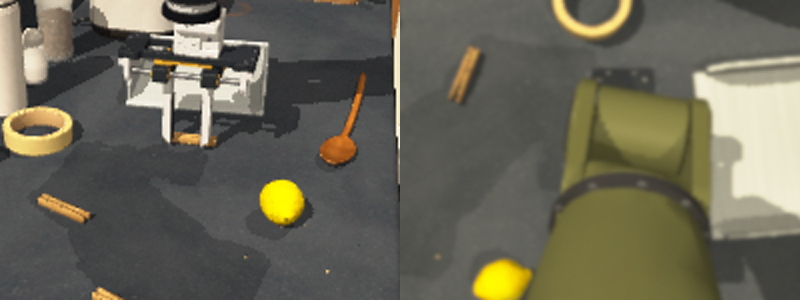

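The side crop shows the peg at the fingertips near full-image (276,189). The fingertips rode at peg-top height because the descent fell about 6 mm short. I'll lift, back off and go lower.

Scaled: 0.03 m is 0.6, -0.02 m is -0.4.

Request:
shift_gripper:
  plan:
    - {"d":[0, 0, -0.2]}
    - {"d":[0, 0, -0.4]}
    - {"d":[0.4, 0, 0]}
    - {"d":[0.6, 0, 0]}
    - {"d":[0.6, 0, 0]}
    - {}

```text
time_s: 5.15
ee_pos: [0.5088, 0.0323, 0.0628]
eef_rot: [-3.141, -0.0, 1.574]
force: [0.1, -1.2, -0.2]
grip_width: 0.0403
grip_force: 0.0
```

Run:
```python
from h import *
c=ctrl.camera('side')
h=cv2.cvtColor(c['pixels'],cv2.COLOR_BGR2HSV);m=cv2.inRange(h,(8,80,70),(25,255,255));m[:,:180]=0;m[:,300:]=0;m[:175]=0;m[245:]=0
for k in cv2.findContours(m,cv2.RETR_EXTERNAL,cv2.CHAIN_APPROX_NONE)[0]:
    P=np.array([ray(c,u,v,.006) for u,v in k[:,0]]);print(len(P),P.min(0),P.max(0))
cv2.imwrite('pics/s2.png',cv2.resize(c['pixels'][120:270,180:380],(800,600),interpolation=cv2.INTER_CUBIC))
```

```text
58 [0.58425328 0.11442494] [0.65860706 0.16006901]
25 [ 0.46733152 -0.08374656] [ 0.4932255  -0.05450551]
29 [ 0.50515694 -0.08270036] [ 0.54120491 -0.05006591]
92 [ 0.66381029 -0.10015861] [0.77962225 0.03385853]
```

View pics/s2.png

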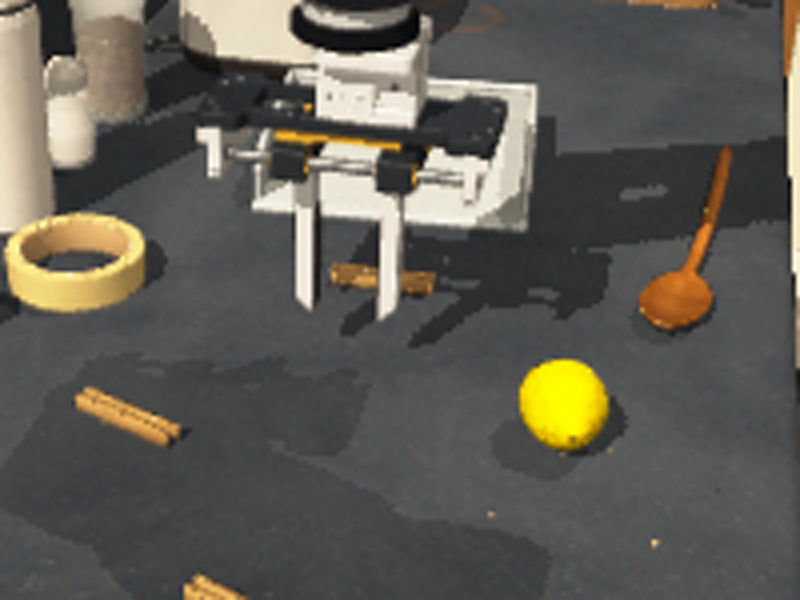

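The view shows peg 1 lying flat and square at crop (382,278), centred at about (0.505, -0.067). The fingers are clear behind it, so I'll descend properly.

Scaled: 0.015 m is 0.3, 0.005 m is 0.1.

Request:
shift_gripper:
  plan:
    - {"d":[0, 0, 0.3]}
    - {"d":[0, 0, 0.3]}
    - {"d":[0, 0, 0.1]}
    - {}
    - {}
    - {}

```text
time_s: 5.8
ee_pos: [0.5095, 0.0297, 0.0282]
eef_rot: [3.141, 0.0, 1.571]
force: [0.3, -0.1, -0.7]
grip_width: 0.04
grip_force: 0.0
```

Scaled: -0.02 m is -0.4, -0.015 m is -0.3.

Request:
shift_gripper:
  plan:
    - {"d":[-0.4, 0, 0.02]}
    - {"d":[-0.4, 0, 0]}
    - {"d":[-0.4, 0, 0]}
    - {"d":[-0.3, 0, 0]}
    - {"d":[-0.2, 0, 0]}
    - {"d":[-0.2, 0, 0]}
    - {"d":[-0.3, 0, 0]}
    - {"d":[-0.3, 0, 0]}
    - {"d":[-0.3, 0, 0]}
    - {"d":[-0.3, 0, 0]}

```text
time_s: 6.8
ee_pos: [0.5091, -0.1264, 0.0265]
eef_rot: [3.142, 0.0, 1.571]
force: [0.2, -0.3, 1.0]
grip_width: 0.0402
grip_force: 0.1
```

Request:
shift_gripper:
  plan:
    - {"d":[-0.3, 0, 0]}
    - {"d":[-0.3, 0, 0]}
    - {"d":[-0.3, 0, 0]}
    - {"d":[-0.3, 0, 0]}
    - {"d":[-0.3, 0, 0]}
    - {"d":[-0.3, 0, 0]}
    - {"d":[-0.3, 0, 0]}
    - {"d":[-0.3, 0, 0]}
    - {"d":[-0.3, 0, 0]}
    - {"d":[-0.2, 0, 0]}

```text
time_s: 7.8
ee_pos: [0.5091, -0.2716, 0.0264]
eef_rot: [3.142, 0.0, 1.57]
force: [0.1, 0.5, -0.1]
grip_width: 0.04
grip_force: 0.1
```

Request:
shift_gripper:
  plan:
    - {"d":[-0.2, 0, 0]}
    - {"d":[-0.2, 0, 0]}
    - {}
    - {"d":[0.4, 0, 0]}
    - {"d":[0.2, 0, -0.6]}
    - {"d":[0, 0, -0.8]}
    - {"d":[0.8, 0.26, -0.4]}
    - {"d":[0.9, 0.26, 0]}
    - {"d":[0.9, 0.26, 0]}
    - {"d":[0.9, 0.26, 0]}

```text
time_s: 8.8
ee_pos: [0.5609, -0.0818, 0.1167]
eef_rot: [3.141, -0.0, 1.571]
force: [0.4, -0.0, 0.5]
grip_width: 0.0401
grip_force: 0.0
```

Request:
shift_gripper:
  plan:
    - {"d":[0.9, 0.26, 0]}
    - {"d":[0.9, 0.26, 0]}
    - {"d":[0.9, 0.26, 0]}
    - {"d":[0.9, 0.26, 0]}
    - {"d":[0.9, 0.26, 0]}
    - {"d":[0.7, 0.26, 0]}
    - {"rot":[0, 0, 2.48]}
    - {"rot":[0, 0, 2.5]}
    - {"rot":[0, 0, 2.5]}
    - {}

```text
time_s: 9.8
ee_pos: [0.6381, 0.1763, 0.1163]
eef_rot: [-3.141, 0.0, 1.196]
force: [-0.7, -1.1, -0.5]
grip_width: 0.0402
grip_force: 0.0
```

```bash
python3 -c "from h import *;top()" | head -9
```

```text
area 1019.0 px [348. 293.] mm [ 299. -200.] size [309.  50.] ends [ 292. -355.] [305. -45.] yaw-of-long -93
area 364.5 px [234. 260.] mm [367.  71.] size [58. 51.] ends [339.  65.] [395.  77.] yaw-of-long -168
area 213.0 px [217. 240.] mm [415. 118.] size [188.  10.] ends [323. 100.] [508. 135.] yaw-of-long -169
area 165.5 px [390. 203.] mm [ 506. -311.] size [17. 70.] ends [ 471. -309.] [ 541. -312.] yaw-of-long 177
area 48.5 px [495. 195.] mm [ 526. -570.] size [53. 15.] ends [ 501. -579.] [ 551. -561.] yaw-of-long -160
area 195.5 px [212. 157.] mm [623. 136.] size [23. 74.] ends [658. 123.] [589. 149.] yaw-of-long -21
area 143.5 px [505. 110.] mm [ 747. -608.] size [40. 51.] ends [ 721. -606.] [ 773. -610.] yaw-of-long 175
area 1266.5 px [275. 119.] mm [719. -29.] size [102. 106.] ends [666. -28.] [772. -29.] yaw-of-long 180
area 104.5 px [388.  85.] mm [ 811. -316.] size [50. 28.] ends [ 794. -334.] [ 829. -299.] yaw-of-long -136
```

Request:
shift_gripper:
  plan:
    - {"d":[0, 0, 0.6]}
    - {"d":[0, 0, 0.6]}
    - {"d":[0, 0, 0.4]}
    - {"d":[0, 0, 0.2]}
    - {}
    - {}
    - {}

```text
time_s: 10.55
ee_pos: [0.6398, 0.1751, 0.0279]
eef_rot: [3.14, -0.001, 1.198]
force: [-0.3, -0.0, 0.9]
grip_width: 0.0402
grip_force: 0.0
```

Request:
shift_gripper:
  plan:
    - {"d":[-0.2, 0, 0.02]}
    - {"d":[-0.2, 0, 0]}
    - {"d":[-0.2, 0, 0]}
    - {"d":[-0.2, 0, 0]}
    - {"d":[-0.3, 0, 0]}
    - {"d":[-0.3, 0, 0]}
    - {"d":[-0.3, 0, 0]}
    - {"d":[-0.3, 0, 0], "rot":[0, 0, -0.3]}
    - {"d":[-0.3, 0, 0], "rot":[0, 0, -0.36]}
    - {"d":[-0.3, 0, 0], "rot":[0, 0, -0.36]}

```text
time_s: 11.55
ee_pos: [0.5917, 0.0522, 0.0255]
eef_rot: [-3.142, 0.0, 1.248]
force: [-0.5, 0.1, -0.3]
grip_width: 0.0399
grip_force: 0.0
```

Request:
shift_gripper:
  plan:
    - {"d":[-0.3, 0, 0], "rot":[0, 0, -0.36]}
    - {"d":[-0.3, 0, 0], "rot":[0, 0, -0.36]}
    - {"d":[-0.3, 0, 0], "rot":[0, 0, -0.36]}
    - {"d":[-0.3, 0, 0], "rot":[0, 0, -0.36]}
    - {"d":[-0.3, 0, 0], "rot":[0, 0, -0.36]}
    - {"d":[-0.3, 0, 0], "rot":[0, 0, -0.36]}
    - {"d":[-0.3, 0, 0], "rot":[0, 0, -0.36]}
    - {}

```text
time_s: 12.35
ee_pos: [0.5638, -0.0494, 0.0255]
eef_rot: [3.142, 0.0, 1.372]
force: [-0.4, 0.8, 0.2]
grip_width: 0.04
grip_force: 0.0
```

Run:
```python
from h import *
c=ctrl.camera('side')
h=cv2.cvtColor(c['pixels'],cv2.COLOR_BGR2HSV);m=cv2.inRange(h,(8,80,70),(25,255,255));m[:,:180]=0;m[:,310:]=0;m[:130]=0;m[245:]=0
for k in cv2.findContours(m,cv2.RETR_EXTERNAL,cv2.CHAIN_APPROX_NONE)[0]:
    P=np.array([ray(c,u,v,.006) for u,v in k[:,0]]);print(len(P),P.min(0),P.max(0))
cv2.imwrite('pics/s3.png',cv2.resize(c['pixels'][120:270,180:380],(800,600),interpolation=cv2.INTER_CUBIC))
top()
```

```text
1 [0.3927795  0.05578537] [0.3927795  0.05578537]
14 [ 0.52102523 -0.07487312] [ 0.53213296 -0.04934175]
27 [ 0.54961315 -0.08627854] [ 0.58421941 -0.05036571]
98 [ 0.66468233 -0.10594028] [0.77962225 0.03385853]
12 [ 0.5684695  -0.25047851] [ 0.57641631 -0.21954361]
5 [ 0.64567204 -0.24437047] [ 0.65399751 -0.22995946]
3 [ 0.65181472 -0.26742471] [ 0.65499646 -0.25907825]
31 [ 0.46850232 -0.33170244] [ 0.5126993  -0.29788816]
54 [ 0.59126846 -0.30326774] [ 0.68765158 -0.26820633]
1 [ 0.8121315  -0.36465646] [ 0.8121315  -0.36465646]
1 [ 0.81750414 -0.42276813] [ 0.81750414 -0.42276813]
area 329.5 px [380. 297.] mm [ 279. -276.] size [156.  15.] ends [ 272. -354.] [ 286. -199.] yaw-of-long -95
area 436.0 px [228. 278.] mm [324. 104.] size [ 47. 208.] ends [222. 125.] [425.  83.] yaw-of-long 168
area 149.0 px [390. 202
[... 321 characters left out ...]
[712. 273.] size [53. 54.] ends [692. 291.] [732. 254.] yaw-of-long 137
area 555.5 px [275. 116.] mm [729. -26.] size [ 91. 105.] ends [717.  25.] [740. -77.] yaw-of-long 103
area 94.0 px [388.  85.] mm [ 811. -316.] size [49. 30.] ends [ 793. -333.] [ 829. -299.] yaw-of-long -136
area 3645.5 px [487. 109.] mm [ 744. -549.] size [162. 210.] ends [ 639. -542.] [ 849. -556.] yaw-of-long 176
area 696.0 px [170.  84.] mm [816. 245.] size [99. 66.] ends [778. 213.] [854. 276.] yaw-of-long -140
area 1338.5 px [87. 82.] mm [822. 471.] size [122. 114.] ends [846. 528.] [798. 415.] yaw-of-long 67
area 60.5 px [394.  68.] mm [ 858. -339.] size [42. 72.] ends [ 829. -317.] [ 887. -361.] yaw-of-long 143
```

View pics/s3.png

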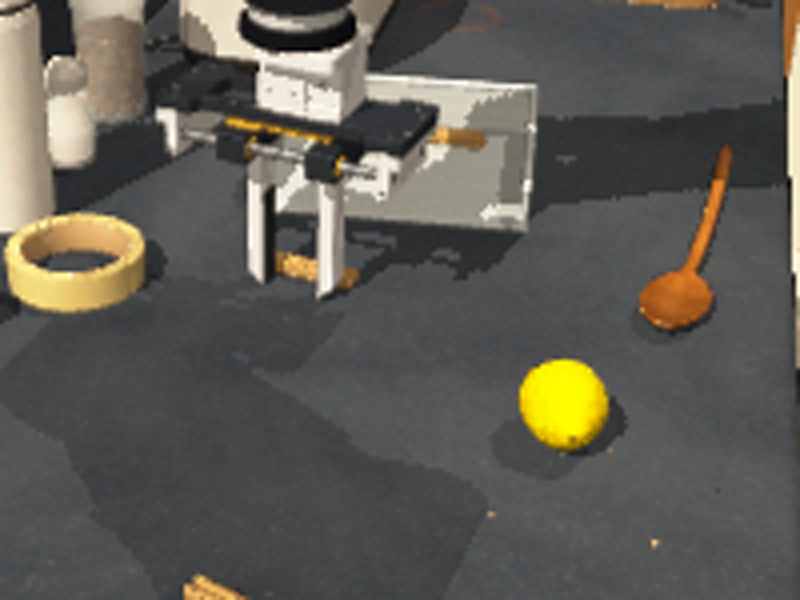

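Peg 2 sits squarely against both fingers at crop (310,268), and peg 1 is at the back of the tray at (460,138). I'll carry on.

Request:
shift_gripper:
  plan:
    - {"d":[-0.3, 0, -0.02], "rot":[0, 0, -0.36]}
    - {"d":[-0.3, 0, 0], "rot":[0, 0, -0.36]}
    - {"d":[-0.3, 0, 0], "rot":[0, 0, -0.36]}
    - {"d":[-0.3, 0, 0], "rot":[0, 0, -0.36]}
    - {"d":[-0.3, 0, 0], "rot":[0, 0, -0.36]}
    - {"d":[-0.3, 0, 0], "rot":[0, 0, -0.36]}
    - {"d":[-0.3, 0, 0], "rot":[0, 0, -0.36]}
    - {"d":[-0.3, 0, 0], "rot":[0, 0, -0.36]}
    - {"d":[-0.3, 0, 0], "rot":[0, 0, -0.36]}
    - {"d":[-0.3, 0, 0], "rot":[0, 0, -0.36]}

```text
time_s: 13.45
ee_pos: [0.5472, -0.1962, 0.0264]
eef_rot: [3.142, -0.0, 1.555]
force: [0.3, -0.3, 0.3]
grip_width: 0.0398
grip_force: 0.0
```

Request:
shift_gripper:
  plan:
    - {"d":[-0.3, 0, 0], "rot":[0, 0, -0.36]}
    - {"d":[-0.3, 0, 0]}
    - {"d":[-0.3, 0, 0]}
    - {"d":[-0.2, 0, 0]}
    - {}
    - {"d":[0.4, 0, 0]}
    - {"d":[0.2, 0, -0.6]}
    - {"d":[0, 0, -0.8]}
    - {"d":[0, 0, -0.4]}
    - {}

```text
time_s: 14.45
ee_pos: [0.5481, -0.2201, 0.1196]
eef_rot: [3.137, 0.002, 1.573]
force: [-0.7, 0.1, -0.8]
grip_width: 0.04
grip_force: 0.0
```

```bash
python3 -c "from h import *;top()" | head -9
```

```text
area 49.5 px [462. 314.] mm [ 241. -467.] size [10. 47.] ends [ 264. -470.] [ 218. -463.] yaw-of-long -8
area 529.0 px [231. 261.] mm [364.  84.] size [64. 61.] ends [378. 113.] [349.  56.] yaw-of-long 63
area 1645.0 px [321. 288.] mm [ 297. -152.] size [135. 184.] ends [256. -69.] [ 337. -235.] yaw-of-long 116
area 203.0 px [151. 203.] mm [505. 285.] size [21. 73.] ends [471. 298.] [539. 272.] yaw-of-long 159
area 45.5 px [495. 195.] mm [ 526. -570.] size [53. 13.] ends [ 502. -580.] [ 551. -561.] yaw-of-long -159
area 247.5 px [157. 122.] mm [712. 273.] size [53. 55.] ends [732. 254.] [692. 291.] yaw-of-long -43
area 1264.5 px [275. 119.] mm [719. -29.] size [102. 106.] ends [666. -28.] [772. -29.] yaw-of-long 180
area 90.5 px [388.  86.] mm [ 809. -318.] size [44. 27.] ends [ 794. -334.] [ 824. -302.] yaw-of-long -133
area 3638.5 px [486. 110.] mm [ 741. -549.] size [162. 217.] ends [ 632. -542.] [ 849. -556.] yaw-of-long 176
```

Request:
shift_gripper:
  plan:
    - {"d":[0.9, -0.04, 0]}
    - {"d":[0.9, -0.04, 0]}
    - {"d":[0.9, -0.04, 0]}
    - {"d":[0.9, -0.04, 0]}
    - {"d":[0.9, -0.04, 0]}
    - {"d":[0.9, -0.04, 0]}
    - {"d":[0.9, -0.04, 0]}
    - {"d":[0.9, -0.04, 0]}
    - {"d":[0.9, -0.04, 0]}
    - {"d":[0.9, -0.04, 0]}

```text
time_s: 15.5
ee_pos: [0.5248, 0.2309, 0.1148]
eef_rot: [-3.139, 0.001, 1.572]
force: [0.7, -0.5, 1.1]
grip_width: 0.04
grip_force: 0.0
```

Request:
shift_gripper:
  plan:
    - {"d":[0.9, -0.06, 0]}
    - {"d":[0.9, -0.08, 0]}
    - {"d":[0.14, 0, 0], "rot":[0, 0, 2.4]}
    - {"rot":[0, 0, 2.4]}
    - {"rot":[0, 0, 2.32]}
    - {"d":[0, 0, 0.6]}
    - {"d":[0, 0, 0.6]}
    - {}
    - {}

```text
time_s: 16.4
ee_pos: [0.5186, 0.3258, 0.0559]
eef_rot: [-3.14, 0.001, 1.216]
force: [0.0, -0.6, -0.4]
grip_width: 0.0398
grip_force: 0.0
```

```bash
python3 -c "from h import *;top()" | head -5
```

```text
area 1021.0 px [348. 293.] mm [ 299. -200.] size [309.  50.] ends [ 293. -355.] [305. -45.] yaw-of-long -92
area 225.5 px [125. 289.] mm [297. 339.] size [174.  11.] ends [214. 312.] [380. 365.] yaw-of-long -163
area 529.0 px [231. 261.] mm [364.  84.] size [63. 61.] ends [350.  55.] [378. 112.] yaw-of-long -116
area 163.0 px [390. 203.] mm [ 506. -310.] size [70. 17.] ends [ 541. -310.] [ 471. -310.] yaw-of-long 0
area 196.5 px [151. 203.] mm [506. 284.] size [21. 72.] ends [472. 297.] [539. 271.] yaw-of-long 158
```

Request:
shift_gripper:
  plan:
    - {"d":[0, 0, 0.3]}
    - {"d":[0, 0, 0.26]}
    - {}
    - {}
    - {}

```text
time_s: 16.95
ee_pos: [0.5195, 0.3258, 0.0288]
eef_rot: [3.141, -0.0, 1.216]
force: [0.3, 0.3, -0.3]
grip_width: 0.0398
grip_force: 0.0
```

```bash
python3 -c "from h import *;top()" | grep -E "mm \[ ?5"
```

```text
area 164.5 px [390. 203.] mm [ 506. -311.] size [17. 70.] ends [ 471. -309.] [ 541. -312.] yaw-of-long 177
area 197.5 px [151. 203.] mm [506. 284.] size [21. 72.] ends [472. 298.] [539. 271.] yaw-of-long 158
area 49.5 px [495. 195.] mm [ 526. -571.] size [52. 14.] ends [ 501. -579.] [ 550. -562.] yaw-of-long -160
area 158.0 px [374. 187.] mm [ 546. -272.] size [70. 17.] ends [ 511. -272.] [ 581. -272.] yaw-of-long -180
```

Scaled: -0.015 m is -0.3, -0.01 m is -0.2, -0.03 rad is -0.6.

Request:
shift_gripper:
  plan:
    - {"d":[-0.2, 0, 0.02]}
    - {"d":[-0.2, 0, 0.02]}
    - {"d":[-0.2, 0, 0]}
    - {"d":[-0.2, 0, 0]}
    - {"d":[-0.3, 0, 0], "rot":[0, 0, -0.6]}
    - {"d":[-0.3, 0, 0], "rot":[0, 0, -0.6]}
    - {"d":[-0.3, 0, 0], "rot":[0, 0, -0.6]}
    - {"d":[-0.3, 0, 0], "rot":[0, 0, -0.6]}
    - {"d":[-0.3, 0, 0], "rot":[0, 0, -0.6]}
    - {"d":[-0.3, 0, 0], "rot":[0, 0, -0.6]}

```text
time_s: 18.0
ee_pos: [0.4801, 0.2006, 0.0266]
eef_rot: [3.141, -0.0, 1.397]
force: [0.1, 0.2, 0.6]
grip_width: 0.04
grip_force: 0.0
```

Request:
shift_gripper:
  plan:
    - {"d":[-0.3, 0, 0], "rot":[0, 0, -0.6]}
    - {"d":[-0.3, 0, 0], "rot":[0, 0, -0.6]}
    - {"d":[-0.3, 0, 0], "rot":[0, 0, -0.6]}
    - {"d":[-0.3, 0, 0], "rot":[0, 0, -0.6]}
    - {"d":[-0.3, 0, 0], "rot":[0, 0, -0.6]}
    - {"d":[-0.3, 0, 0], "rot":[0, 0, -0.5]}
    - {"d":[-0.3, 0, 0]}
    - {"d":[-0.3, 0, 0]}
    - {"d":[-0.2, 0, 0]}
    - {}

```text
time_s: 19.0
ee_pos: [0.4715, 0.0713, 0.0266]
eef_rot: [3.141, 0.0, 1.569]
force: [-0.1, -0.0, -0.6]
grip_width: 0.0397
grip_force: 0.0
```

Run:
```python
from h import *
c=ctrl.camera('side')
cv2.imwrite('pics/s4.png',cv2.resize(c['pixels'][150:300,180:380],(800,600),interpolation=cv2.INTER_CUBIC))
```

```text
(no output)
```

View pics/s4.png

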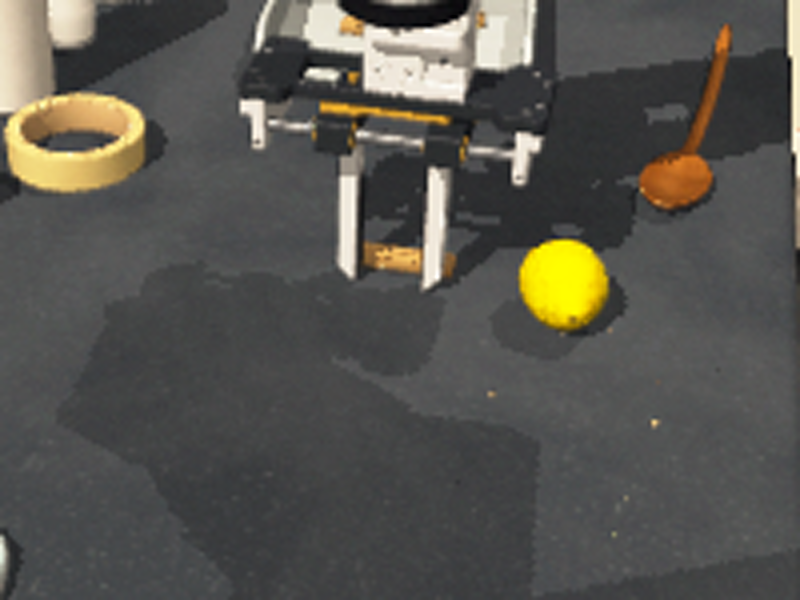

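Peg 3 is flat against both fingers at crop (400,260) and the lemon is untouched. I'll steer parallel to the tray axis and push it in.

Request:
shift_gripper:
  plan:
    - {"d":[-0.2, 0, 0], "rot":[0, 0, -0.2]}
    - {"d":[-0.3, 0, 0], "rot":[0, 0, -0.3]}
    - {"d":[-0.3, 0, 0], "rot":[0, 0, -0.3]}
    - {"d":[-0.3, 0, 0], "rot":[0, 0, -0.3]}
    - {"d":[-0.3, 0, 0], "rot":[0, 0, -0.3]}
    - {"d":[-0.3, 0, 0], "rot":[0, 0, -0.3]}
    - {"d":[-0.3, 0, 0], "rot":[0, 0, -0.2]}
    - {"d":[-0.3, 0, 0]}
    - {"d":[-0.3, 0, 0]}
    - {"d":[-0.3, 0, 0]}

```text
time_s: 20.05
ee_pos: [0.4803, -0.0725, 0.0265]
eef_rot: [3.141, -0.0, 1.666]
force: [-0.6, -0.5, 0.6]
grip_width: 0.0397
grip_force: 0.0
```

Request:
shift_gripper:
  plan:
    - {"d":[-0.3, 0, 0]}
    - {"d":[-0.3, 0, 0]}
    - {"d":[-0.3, 0, 0]}
    - {"d":[-0.3, 0, 0]}
    - {"d":[-0.3, 0, 0]}
    - {"d":[-0.3, 0, 0]}
    - {"d":[-0.3, 0, 0]}
    - {"d":[-0.3, 0, 0]}
    - {"d":[-0.3, 0, 0]}
    - {"d":[-0.2, 0, 0]}

```text
time_s: 21.05
ee_pos: [0.4939, -0.2182, 0.0264]
eef_rot: [3.142, 0.0, 1.665]
force: [-0.5, 0.1, -0.1]
grip_width: 0.0399
grip_force: 0.1
```

Request:
shift_gripper:
  plan:
    - {}
    - {"d":[0.4, 0, 0]}
    - {"d":[0.2, 0, -0.6]}
    - {"d":[0, 0, -0.8]}
    - {"d":[0.8, 0, -0.4]}
    - {"d":[0.9, 0, 0]}
    - {"d":[0.9, 0, 0]}
    - {"d":[0.9, 0, 0]}
    - {"d":[0.9, 0, 0]}
    - {}

```text
time_s: 22.05
ee_pos: [0.4693, 0.0364, 0.1165]
eef_rot: [-3.141, -0.001, 1.671]
force: [0.2, 0.5, 0.5]
grip_width: 0.0402
grip_force: 0.0
```

Run:
```python
from h import *
c=top()
cv2.imwrite('pics/t5.png',cv2.resize(c['pixels'][60:300,130:430],(750,600),interpolation=cv2.INTER_CUBIC))
```

```text
area 1024.5 px [347. 293.] mm [ 299. -201.] size [307.  50.] ends [ 292. -355.] [305. -48.] yaw-of-long -92
area 153.0 px [361. 207.] mm [ 495. -237.] size [68. 17.] ends [ 461. -241.] [ 529. -234.] yaw-of-long -174
area 164.5 px [390. 203.] mm [ 506. -310.] size [70. 17.] ends [ 541. -310.] [ 471. -310.] yaw-of-long 0
area 49.5 px [495. 195.] mm [ 526. -571.] size [52. 14.] ends [ 501. -579.] [ 550. -562.] yaw-of-long -160
area 156.0 px [374. 187.] mm [ 546. -272.] size [15. 71.] ends [ 510. -270.] [ 581. -273.] yaw-of-long 178
area 244.0 px [157. 122.] mm [712. 273.] size [53. 53.] ends [731. 255.] [692. 291.] yaw-of-long -43
area 1265.5 px [275. 119.] mm [719. -29.] size [102. 106.] ends [666. -28.] [772. -29.] yaw-of-long 180
area 92.5 px [387.  85.] mm [ 813. -314.] size [51. 29.] ends [ 793. -331.] [ 832. -298.] yaw-of-long -140
area 3636.0 px [487. 109.] mm [ 744. -549.] size [162. 210.] ends [ 639. -542.] [ 849. -556.] yaw-of-long 176
area 698.0 px [170.  84.] mm [815. 244.] size [100.  66.] ends [777. 213.] [854. 276.] yaw-of-long -140
area 1343.5 px [87. 82.] mm [822. 471.] size [122. 114.] ends [798. 415.] [845. 528.] yaw-of-long -113
area 55.0 px [394.  68.] mm [ 858. -339.] size [42. 72.] ends [ 829. -317.] [ 887. -361.] yaw-of-long 143
```

View pics/t5.png

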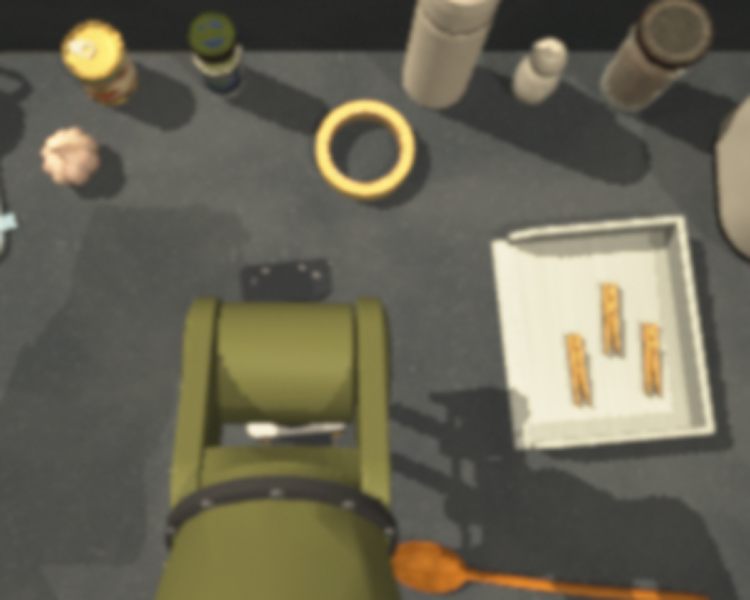

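All three pegs lie flat and well inside the tray, at crop (578,370), (612,320) and (651,360). The tape and garlic haven't moved, and the lemon read unmoved in the last clear view. Handing in.

```bash
python3 -c "from station import ctrl;print(ctrl.hand_in())"
```

```text
the job is handed in; nothing more can be done
None
```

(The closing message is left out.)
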